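# Set the bearing end cap: bottom out, back off a quarter turn, hold

## Robot

A 6-joint arm with a two-finger parallel gripper is mounted at the origin on the work surface. World frame = base frame: x ahead of the robot, y to its left, z up, the work surface at z = 0. Lengths are in m, angles in rad, forces in N, time in s.
With the tool pointing down it reaches from about 0.35 to 0.975 m from the base axis. Payload 4.9 kg.
Tool frame: the origin (TCP) lies at the very end of the fingers, on their centre line; the grasp point (between the pads) lies 19 mm behind it (grasp_offset is the distance from the TCP to the grasp point, in m); x points along the fingers, y is the direction in which the jaws open and shut, and the axes are right-handed (so a half turn about x gives the same grasp; the last joint's range is limited). The gripper opens to 85 mm and grips with 20 to 120 N. Pads are 22 mm wide; open, the fingers measure 114 mm over their backs; the gripper's body (76 mm by 85 mm) begins 54 mm behind the grasp point. The pads swing forward as they close: fully open they stand 13 mm farther back than shut.
Start: joints at [-1.332, 0.053, 1.613, -0, 1.476, -0.119], TCP at [0.219, -0.585, 0.231] pointing down, gripper open.
Joint ranges: [-3.01, 3.01], [-1.01, 2.22], [0.06, 2.58], [-1.02, 4.17], [0.09, 2.62], [-3.14, 3.14]. Speed limits (rad/s): [2.57, 2.57, 3.14, 3.14, 3.14, 3.14].

## Interface

Orientations are given as a rotation vector (axis times angle).
In Python, from station import get_obs, get_image, camera_model, finish_job, grasp_offset gives the robot as it stands.
- The arm moves only by the shell command python3 -m crank 'ROWS' [OPENING] [FORCE]. ROWS is JSON, a list that holds one entry, the list of rows, each a list of 4 numbers: the shift along the world's x, y, z in m, then the turn about the world's z in degrees. In form: [[[dx, dy, dz, turn], ...]]. A call has 1 to 5 rows; each row is the pose to reach, as a shift and turn from the pose commanded when the call began; what a row does not reach only later rows make up. A row lasts 1/12 s, in which the tool goes at most 41.7 mm and 7.16 degrees, less where a joint would pass 70% of its speed; a pose out of reach is approached as far as the arm can. A call with a gripper value outside its range is refused whole. OPENING is the opening, from 0 (shut) to 1 (fully open), set as the call begins (- or left out, the last holds). The fingers move at their own pace and stop on an object; FORCE is the grip in N (left out, the last holds). Time passes only in rows, so rows that repeat a pose let the fingers close. It gives the time, the measured TCP pose, the force and the opening at its end, in the units of the state.
- get_obs(): the state, without advancing time (a new reading comes with each control period).
- get_image(name): name is "side" or "top"; returns (picture, depth): 400x640x3 uint8, red, green, blue; 400x640 float32, m along the optical axis (not along the pixel's ray), 0 where there is no reading.
- camera_model(name): a dict with "fx", "fy", "cx", "cy" (pixels), "k1" (the pictures are not rectified: a ray, as slopes to the right and down, at radius r is drawn at 1 + k1 r^2 times it, then the intrinsics apply), "xyz" and "attitude" of the camera in the world. Camera axes: x right, y down, z forward; pixel columns grow to the right and rows downward; lengths in m; the calibration is good to about 2 mm. A picture is of the moment at which its call begins. camera_model takes no time and is no camera call.
- finish_job(): hands the job in, once; it reports no verdict.
The state is a dict: "t": time; "q": joint angles; "dq": joint speeds; "effort": joint torques, N m; "tool_pos": TCP position; "tool_rot": TCP orientation; "contact_force": force on the tool from outside, world axes, zero at the start; "wrist_torque": the same for the moment, N m; "opening": finger opening in m.
Only numpy, scipy, OpenCV 4.12 (cv2) and the standard library are available. Lean on these libraries where they do the work, as an engineer would, in place of code of your own. Each camera call takes 0.05 s, during which the arm holds its last target.

## Task

On the bearing carrier with the orange seal ring, thread the knurled aluminium end cap on clockwise until it bottoms out (red pointer at the white mark), then back it off a quarter turn so that the red pointer stands at the yellow mark. Finish holding the cap there between the fingers, centred over it and still gripping, so that the lock pin can be fitted; do not let go. Leave the already set cap on the carrier with the black seal as it is, and do not disturb the loose parts on the bench.

Things in the scene. Friction and masses are not known exactly. Their poses are not given: they have to be found in the camera images.
- carrier: Carrier to work on: dark steel round housing, fixed; 130 mm foot, 100 mm drum, flat top 55 mm up, with an ORANGE 72 mm seal disc on it up to 59 mm. Origin: centre of its underside, z up. A white mark on the top rim lies towards its +x, a yellow one a quarter turn counter-clockwise from above, towards its +y. Left or right of the midline, yaw within 0.6 rad.
- end_cap: Knurled aluminium cap on the orange-seal carrier: upright cylinder 44 mm across, 48 mm tall, its lowest 5 mm a 52 mm rim; red pointer on top and rim. Already started on its vertical thread. Origin: centre of its underside; this frame rises with the cap but does not turn. Underside 60 mm above the bench when bottomed out, rising 0.64 mm per rad of unscrewing.
- cap_grip (a point): On the end cap's axis, 30 mm above its underside: grip here, so that fingertips up to 20 mm lower clear the rim. The sides are free all round; any finger direction will do. The cap's top is 18 mm above this point.
- cap_turn (a joint): Turn of the end cap, rad: 0 = bottomed out on a firm stop (red pointer at white mark), growing counter-clockwise from above as it unscrews; 1.571 = quarter turn off (pointer at yellow mark). Starts 1.95 to 3.3 out, less than one turn. Stays where left: rubbing torque about 0.12 N m, no spring. Other limit 5 rad.
- set_carrier: The second carrier, alike but with a BLACK seal disc: already set, to be left alone; fixed to the bench, on the other side of the midline. Origin: centre of its underside.
- set_cap_turn (a joint): Turn of the cap on the black-seal carrier away from its setting, rad: 0 as found (its red pointer already at its yellow mark).
- bearing_ring: loose plain steel bearing ring lying flat, 60 mm outside, 40 mm bore, 16 mm tall, near the middle between the carriers; a bystander, not to be disturbed. Origin: centre of its underside.
- clutch_hub: loose toothed steel clutch hub, 90 mm across, 50 mm tall with a 36 mm boss; a bystander, not to be disturbed. Origin: centre of its underside.
- output_shaft: loose steel output shaft standing upright on its 90 mm flange, 180 mm tall; a bystander, not to be disturbed. Origin: centre of its underside.
- oil_bottle: loose grey oil bottle with red cap, 54 mm across, 140 mm tall, standing; a bystander, not to be disturbed. Origin: centre of its underside.
- screwdriver: loose yellow-handled screwdriver lying on the bench; a bystander, not to be disturbed. Origin: in the tool.
- planet_gear: loose small dark gear lying flat, 53 mm across, 22 mm tall; a bystander, not to be disturbed. Origin: centre of its underside.
There are look-alikes about, which are no part of the job. What is shaped like the carrier but green is not meant.

How it is judged:
On the way, in this order (a step that is already met when the one before it is completed fails the run):
1. the cap is threaded on until it bottoms out (value of joint cap_turn below 0.09 rad), for 0.1 s.
2. the cap is backed off about a quarter turn (value of joint cap_turn between 1.311 and 1.831 rad), for 0.2 s.
At the end, for the whole second after the job is handed in: The orange-seal carrier's cap has been bottomed out (within 0.09 rad of the stop, for 0.1 s) and then stands a quarter turn back (1.571 rad within 0.26), at rest, still gripped in the fingers with over 5 N, the grasp point within 15 mm of its axis; the other cap has not turned over 0.15 rad (all of step 2 and velocity of joint cap_turn between -0.1 and 0.1 rad/s and contact force between the fingers and end_cap above 5 N and horizontal distance between the grasp point and end_cap below 0.015 m and value of joint set_cap_turn between -0.15 and 0.15 rad); the arm keeps its last pose, push and grip.
It fails at once if the already set cap is turned (value of joint set_cap_turn above 0.15 rad or value of joint set_cap_turn below -0.15 rad).
It fails at once if a loose part on the bench is moved over 20 mm (distance of any of bearing_ring, clutch_hub, output_shaft, oil_bottle, screwdriver, planet_gear from where it was at the start of the episode above 0.02 m).
It also fails if it takes over 45 s, if anything falls off the work surface, if the arm or the gripper's body presses on something with over 40 N, if the wrist force passes 120 N, or if a joint passes its speed limit or range.

## Working session

There is one attempt and no reset: what is moved stays moved. The work goes in short steps, Python scripts to look and compute and a shell command to move; the robot and the scene stay as the last step left them, time stands still between calls to the robot, and variables do not carry over. Pictures are saved under pics/ and viewed, and the job is handed in when it is done.

```bash
ls; mkdir -p pics; python3 - <<'E'
from station import *
import cv2
print(get_obs(), grasp_offset)
for n in("side","top"):
    p,d=get_image(n); cv2.imwrite(f"pics/{n}0.png",p[:,:,::-1]); print(camera_model(n))
    import numpy as np; np.save(f"pics/{n}0.npy",d)
E
```

```text
pics
{'t': 0.0, 'q': array([-1.33200957e+00,  5.33849053e-02,  1.61429573e+00,  5.75144910e-06,
        1.47602428e+00, -1.19030045e-01]), 'dq': array([-0.00043081,  0.00263853,  0.0003179 , -0.00029582,  0.0007482 ,
        0.00057522]), 'effort': array([-4.12561149e-04, -3.93679440e+01, -3.70180678e+01, -1.00009011e-04,
        6.90198125e-03,  1.03776367e-05]), 'tool_pos': array([ 0.21872795, -0.58480363,  0.23004461]), 'tool_rot': array([ 2.02724796,  0.36880586, -2.02749661]), 'contact_force': array([-0.44134383,  0.83317914,  0.02913733]), 'wrist_torque': array([0.03293059, 0.03860768, 0.00238738]), 'opening': 0.08517770189330619} 0.0187
{'fx': 509.9966870129992, 'fy': 509.9966870129992, 'cx': 311.81390621668857, 'cy': 199.67713763794114, 'k1': -0.05081356489495719, 'xyz': array([-0.14012671,  0.82695096,  1.38830174]), 'attitude': array([-0.92686731,  2.58652287, -0.93883809])}
{'fx': 496.34900738970134, 'fy': 496.34900738970134, 'cx': 323.4505956466992, 'cy': 199.3859825943193, 'k1': -0.06643769462201787, 'xyz': array([3.14950418e-01, 1.17220892e-03, 1.50509376e+00]), 'attitude': array([-2.12025941,  2.16409555, -0.19006907])}
```

View pics/top0.png

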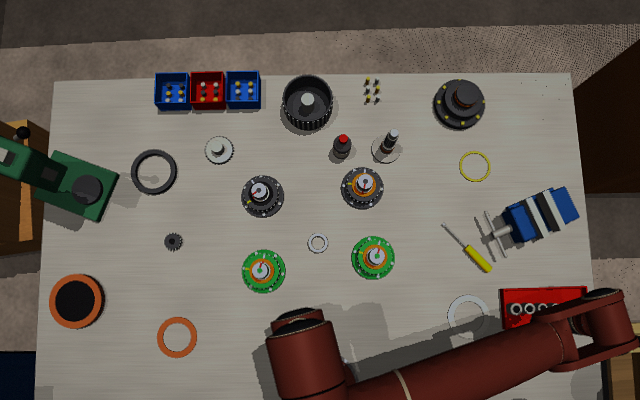

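View pics/side0.png

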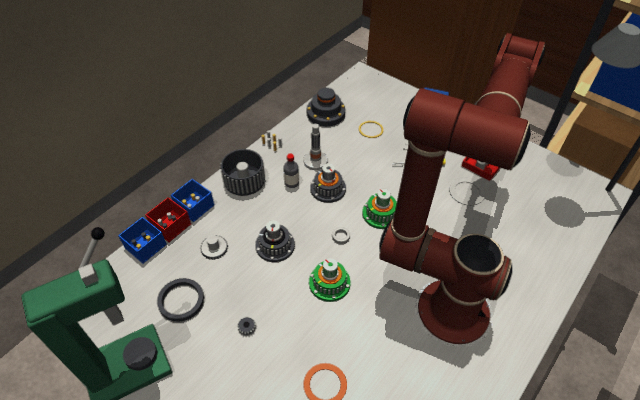

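Candidates in the top view are the dark carrier with the orange seal at (362,187), the dark one with the black seal at (262,196), and green look-alikes at (264,271) and (373,257). The other orange rings at (77,300) and (177,337) are loose. I choose (362,187) and will check it in a close crop.

```bash
cat > h.py <<'E'
import numpy as np, cv2
from station import *
from scipy.spatial.transform import Rotation as R
def ray(n,u,v):
    c=camera_model(n); K=np.array([[c['fx'],0,c['cx']],[0,c['fy'],c['cy']],[0,0,1]])
    p=cv2.undistortPoints(np.array([[[u,v]]],float),K,np.array([c['k1'],0,0,0,0]))[0,0]
    return c['xyz'],R.from_rotvec(c['attitude']).apply([p[0],p[1],1])
def onz(n,u,v,z):
    o,d=ray(n,u,v); return o+d*(z-o[2])/d[2]
def proj(n,P):
    c=camera_model(n); K=np.array([[c['fx'],0,c['cx']],[0,c['fy'],c['cy']],[0,0,1]])
    q=R.from_rotvec(c['attitude']).inv().apply(np.atleast_2d(P)-c['xyz']); s=q[:,:2]/q[:,2:]
    s=s*(1+c['k1']*(s**2).sum(1,keepdims=True)); return s*c['fx']+[c['cx'],c['cy']]
def crop(p,u,v,w,k,name):
    cv2.imwrite(name,cv2.resize(p[v-w:v+w,u-w:u+w,::-1],None,fx=k,fy=k,interpolation=cv2.INTER_CUBIC))
E
python3 - <<'E'
from h import *
a=cv2.imread("pics/top0.png")[:,:,::-1]; crop(a,362,187,28,10,"pics/c1.png")
b=cv2.imread("pics/side0.png")[:,:,::-1]; crop(b,328,180,28,10,"pics/c2.png")
x=np.hstack([cv2.imread("pics/c1.png"),cv2.imread("pics/c2.png")]);cv2.imwrite("pics/c12.png",cv2.resize(x,(800,400)))
for nm,im,(u0,v0) in (("top",a,(362,187)),("side",b,(328,180))):
    hsv=cv2.cvtColor(np.ascontiguousarray(im),cv2.COLOR_RGB2HSV)
    for col,lo,hi in (("orange",(6,150,80),(18,255,255)),("red",(0,150,80),(4,255,255)),("yellow",(22,120,100),(35,255,255)),("orange",(6,150,80),(18,255,255))):
        m=cv2.inRange(hsv,lo,hi); k=np.zeros_like(m); k[v0-28:v0+28,u0-28:u0+28]=1; m*=k
        ys,xs=np.nonzero(m); print(nm,col,len(xs),xs.mean() if len(xs) else 0,ys.mean() if len(xs) else 0, list(zip(xs,ys))[:14] if len(xs)<30 else (xs.min(),xs.max(),ys.min(),ys.max()))
E
```

```text
top orange 166 362.81325301204816 185.37951807228916 (np.int64(352), np.int64(375), np.int64(173), np.int64(196))
top red 7 363.42857142857144 187.57142857142858 [(np.int64(364), np.int64(184)), (np.int64(364), np.int64(185)), (np.int64(364), np.int64(186)), (np.int64(364), np.int64(187)), (np.int64(364), np.int64(188)), (np.int64(362), np.int64(191)), (np.int64(362), np.int64(192))]
top yellow 8 349.5 183.5 [(np.int64(348), np.int64(183)), (np.int64(349), np.int64(183)), (np.int64(350), np.int64(183)), (np.int64(351), np.int64(183)), (np.int64(348), np.int64(184)), (np.int64(349), np.int64(184)), (np.int64(350), np.int64(184)), (np.int64(351), np.int64(184))]
top orange 166 362.81325301204816 185.37951807228916 (np.int64(352), np.int64(375), np.int64(173), np.int64(196))
side orange 108 327.9166666666667 180.27777777777777 (np.int64(318), np.int64(338), np.int64(172), np.int64(185))
side red 2 330.5 169.5 [(np.int64(330), np.int64(169)), (np.int64(331), np.int64(170))]
side yellow 6 319.3333333333333 184.16666666666666 [(np.int64(319), np.int64(183)), (np.int64(319), np.int64(184)), (np.int64(320), np.int64(184)), (np.int64(321), np.int64(184)), (np.int64(318), np.int64(185)), (np.int64(319), np.int64(185))]
side orange 108 327.9166666666667 180.27777777777777 (np.int64(318), np.int64(338), np.int64(172), np.int64(185))
```

View pics/c12.png

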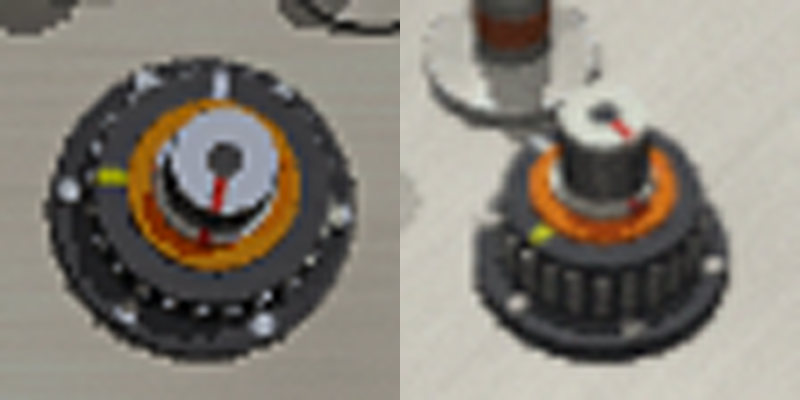

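The crop confirms it: dark steel housing, orange seal, white mark at the top, yellow mark to the left, and the red pointer nearly opposite white. Next I locate the axis and angle from both views.

```bash
python3 - <<'E'
from h import *
# ellipse centre of orange outer contour in each view -> z=0.059; cap top hub
for nm,(u0,v0) in (("top",(362,187)),("side",(328,180))):
    im=cv2.imread(f"pics/{nm}0.png"); k=6;w=28
    c=cv2.resize(im[v0-w:v0+w,u0-w:u0+w],None,fx=k,fy=k,interpolation=cv2.INTER_CUBIC); hsv=cv2.cvtColor(c,cv2.COLOR_BGR2HSV)
    f=lambda p:((p[0]+.5)/k-.5+u0-w,(p[1]+.5)/k-.5+v0-w)
    m=cv2.inRange(hsv,(5,130,70),(19,255,255)); cs,_=cv2.findContours(m,0,1); h=cv2.convexHull(max(cs,key=cv2.contourArea))
    e=cv2.fitEllipse(h); print(nm,"seal",f(e[0]),e[1],onz(nm,*f(e[0]),.059))
    m=cv2.inRange(hsv,(0,0,125),(179,70,255)); m=cv2.morphologyEx(m,cv2.MORPH_CLOSE,np.ones((13,13)))
    cs,_=cv2.findContours(m,0,1); cc=[x for x in cs if cv2.contourArea(x)>800]
    for x in cc:
        e=cv2.fitEllipse(cv2.convexHull(x)); print(nm,"cap",f(e[0]),np.array(e[1])/k,onz(nm,*f(e[0]),.110))
    for col,lo,hi,z in (("yellow",(22,120,100),(35,255,255),.056),("red",(0,150,80),(4,255,255),.11)):
        m=cv2.inRange(hsv,lo,hi); n,_,st,ce=cv2.connectedComponentsWithStats(m)
        for i in range(1,n):
            if st[i,4]>40: print(nm,col,st[i,4],f(ce[i]),onz(nm,*f(ce[i]),z))
    d=np.load(f"pics/{nm}0.npy"); 
a=np.load("pics/top0.npy"); o,dd=ray("top",364,177); c=camera_model("top")
for u,v in((362,178),(364,177),(366,182),(369,180)):
    o,dd=ray("top",u,v); print(o+dd*a[v,u])
o=get_obs(); print(R.from_rotvec(o['tool_rot']).as_matrix().round(3))
E
```

```text
top seal (363.4225819905599, 184.36736043294272) (145.68006896972656, 147.7101287841797) [ 0.59625444 -0.14078124  0.059     ]
top cap (364.0395228068034, 187.4090321858724) [ 63.92921956 103.96638997] [ 0.57742822 -0.13723588  0.11      ]
top yellow 334 (np.float64(349.3817365269461), np.float64(183.22305389221557)) [ 0.60109695 -0.09931892  0.056     ]
top red 182 (np.float64(364.0934065934066), np.float64(185.73809523809524)) [ 0.58229685 -0.13756141  0.11      ]
top red 77 (np.float64(362.0876623376623), np.float64(191.82792207792207)) [ 0.56467901 -0.13119383  0.11      ]
side seal (327.89764404296875, 177.93315633138022) (95.8714370727539, 126.51213073730469) [ 0.59780544 -0.14164106  0.059     ]Traceback (most recent call last):
  File "<stdin>", line 12, in <module>
cv2.error: OpenCV(4.12.0) /io/opencv/modules/imgproc/src/shapedescr.cpp:361: error: (-201:Incorrect size of input array) There should be at least 5 points to fit the ellipse in function 'fitEllipseNoDirect'
```

```bash
python3 - <<'E'
from h import *
print("shaft",onz("top",393,134,.18),onz("side",316,127,.18)," bottle",onz("top",343,139,.14),onz("side",291,157,.14), "green",onz("top",377,251,.1))
a=np.load("pics/top0.npy")
for u,v in((362,178),(366,182),(369,180),(393,134),(343,139)):
    o,dd=ray("top",u,v); print((o+dd*a[v,u]).round(4))
print(R.from_rotvec(get_obs()['tool_rot']).as_matrix().round(3))
c=[.597,-.141]
for z in(.059,):print(proj("top",[[*c,z],[*c,.11]]))
E
```

```text
shaft [ 0.71368234 -0.21628882  0.18      ] [ 0.71391813 -0.21739174  0.18      ]  bottle [ 0.71325079 -0.07920868  0.14      ] [ 0.71182034 -0.07885611  0.14      ] green [ 0.39568136 -0.16867445  0.1       ]
[ 0.6057 -0.1326  0.1068]
[ 0.5931 -0.1434  0.1098]
[ 0.5989 -0.1523  0.1095]
[ 0.7141 -0.2165  0.1787]
[ 0.7131 -0.0792  0.1406]
[[-0.     0.35  -0.937]
 [ 0.002 -0.937 -0.35 ]
 [-1.    -0.002 -0.   ]]
[[363.48726548 184.119851  ]
 [365.10845653 180.68809432]]
```

```bash
python3 -m crank '[[[0,0,0.02,7],[0.01,0.01,0.03,14],[0.03,0.03,0.04,21],[0.05,0.05,0.05,28],[0.08,0.08,0.05,35]]]' 1 60; python3 -c "
from station import *;o=get_obs();print(o['q'].round(3),o['t'])"
```

```text
t: 0.52
tool_pos: [0.2981, -0.5069, 0.2833]
tool_rot: [1.633, 0.86, -1.635]
contact_force: [0.6, -0.0, 0.9]
opening: 0.0857
[-1.165e+00 -6.300e-02  1.642e+00 -1.000e-03  1.559e+00 -5.660e-01] 0.5167
```

```bash
python3 -m crank '[[[0.024,0.029,0,7],[0.048,0.058,0,14],[0.072,0.087,0,21],[0.096,0.116,0,28],[0.12,0.145,0,35]]]'; python3 -m crank '[[[0.024,0.029,0,7],[0.048,0.058,0,14],[0.072,0.087,0,21],[0.096,0.116,0,28],[0.12,0.145,0,35]]]';python3 -m crank '[[[0.024,0.029,0,7],[0.048,0.058,0,14],[0.058,0.074,0,21],[0.058,0.074,0,28],[0.058,0.074,0,35]]]'; python3 -m crank '[[[0,0,0,0],[0,0,0,0]]]'; python3 - <<'E'
from h import *
o=get_obs();print(o['q'].round(3),o['tool_pos'],R.from_rotvec(o['tool_rot']).as_matrix().round(3))
p,d=get_image("side");cv2.imwrite("pics/s1.png",p[:,:,::-1])
E
```

```text
t: 0.93
tool_pos: [0.419, -0.3591, 0.2808]
tool_rot: [1.199, 1.217, -1.199]
contact_force: [0.8, -0.2, 0.3]
opening: 0.0854
t: 1.35
tool_pos: [0.539, -0.2141, 0.2808]
tool_rot: [0.737, 1.443, -0.737]
contact_force: [0.8, -0.4, 1.2]
opening: 0.0857
t: 1.77
tool_pos: [0.5967, -0.1403, 0.2803]
tool_rot: [0.26, 1.557, -0.26]
contact_force: [0.5, 0.2, -1.2]
opening: 0.0855
t: 1.93
tool_pos: [0.5961, -0.1418, 0.2807]
tool_rot: [0.27, 1.555, -0.269]
contact_force: [0.4, -0.7, -0.0]
opening: 0.0857
[-0.355  0.     1.585 -0.     1.558 -1.582] [ 0.59614542 -0.14178599  0.28069522] [[-0.001  0.337  0.942]
 [ 0.     0.942 -0.337]
 [-1.    -0.    -0.001]]
```

View pics/s1.png

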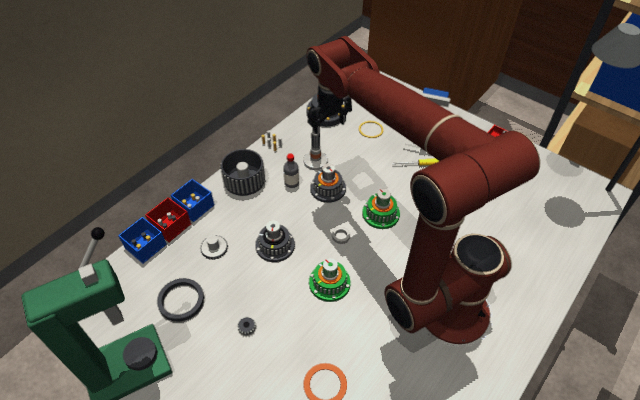

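The gripper is clear of the parts and above the cap. At (329,110) the fingers show over the carrier at (328,185), at TCP height 0.28. Next I descend.

```bash
python3 -m crank '[[[0.001,0.001,-0.035,0],[0.001,0.001,-0.07,0],[0.001,0.001,-0.1,0],[0.001,0.001,-0.125,0],[0.001,0.001,-0.145,0]]]'; python3 -m crank '[[[0,0,-0.02,0],[0,0,-0.04,0],[0,0,-0.053,0],[0,0,-0.061,0],[0,0,-0.061,0]]]'; python3 - <<'E'
from h import *
for n in("side","top"):
    p,d=get_image(n);cv2.imwrite(f"pics/{n}2.png",p[:,:,::-1]); crop(p,*((328,165) if n=="side" else (363,170)),40,5,f"pics/{n}2c.png")
cv2.imwrite("pics/d2.png",np.hstack([cv2.imread(f"pics/{n}2c.png") for n in("top","side")]))
o=get_obs();print(o['tool_pos'])
E
```

```text
t: 2.4
tool_pos: [0.5958, -0.1409, 0.1332]
tool_rot: [0.27, 1.557, -0.269]
contact_force: [0.1, 0.2, -0.4]
opening: 0.0853
t: 2.82
tool_pos: [0.596, -0.1407, 0.0732]
tool_rot: [0.269, 1.558, -0.268]
contact_force: [-0.9, 0.1, -0.8]
opening: 0.0855
[ 0.59775247 -0.14124139  0.07600051]
```

View pics/d2.png

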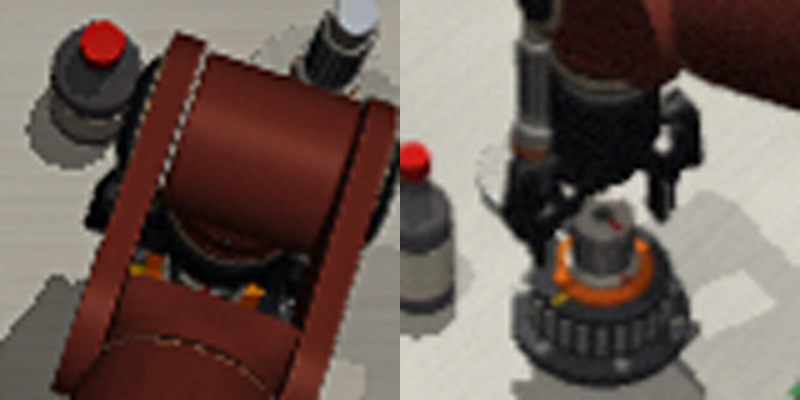

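The side crop shows the fingers straddling the cap (cap top at crop ~(605,215)), with the bottle and shaft clear. Next I close.

```bash
python3 -m crank '[[[0,0,0,0],[0,0,0,0],[0,0,0,0],[0,0,0,0],[0,0,0,0]]]' 0 60;python3 -m crank '[[[0,0,0,0],[0,0,0,0],[0,0,0,0],[0,0,0,0],[0,0,0,0]]]'; python3 -c "
from station import *;o=get_obs();print(o['contact_force'],o['wrist_torque'],o['q'][5])"
```

```text
t: 3.33
tool_pos: [0.5977, -0.1424, 0.0771]
tool_rot: [0.265, 1.553, -0.269]
contact_force: [-3.8, -3.0, 5.4]
opening: 0.0428
t: 3.75
tool_pos: [0.5977, -0.1424, 0.0771]
tool_rot: [0.265, 1.553, -0.269]
contact_force: [-3.9, -3.7, 5.1]
opening: 0.0429
[-3.85204274 -3.65687483  5.09527061] [-0.52754921  0.60023021  0.08389735] -1.5832897066691596
```

Gripped at 43 mm. Next I screw it on clockwise, following the thread down.

```bash
python3 -m crank '[[[0,0,0,-4],[0,0,0,-9],[0,0,0,-15],[0,0,0,-21],[0,0,0,-27]]]'; python3 - <<'E'
from h import *
o=get_obs();print(o['contact_force'].round(1),o['wrist_torque'].round(2),o['q'][5])
p,d=get_image("side"); crop(p,328,165,40,8,"pics/s3.png")
E
```

```text
t: 4.17
tool_pos: [0.5976, -0.1427, 0.0768]
tool_rot: [0.635, 1.473, -0.64]
contact_force: [-3.0, -5.3, 3.8]
opening: 0.0428
[-3.  -5.3  3.8] [-0.78  0.53  0.14] -1.1072612831030593
```

View pics/s3.png

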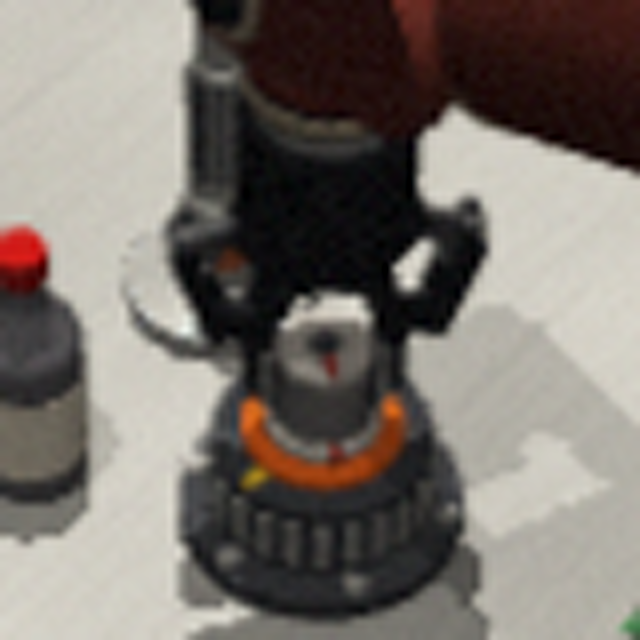

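The cap turns with the gripper; its pointer has moved clockwise to (330,365) in the crop. I continue.

```bash
python3 -m crank '[[[0.0005,-0.0005,0,-7],[0.001,-0.001,0,-14],[0.001,-0.001,0,-21],[0.001,-0.001,-0.0003,-28],[0.001,-0.001,-0.0004,-35]]]'; python3 -m crank '[[[0,0,0,-7],[0,0,-0.0001,-14],[0,0,-0.0002,-21],[0,0,-0.0003,-28],[0,0,-0.0004,-35]]]';python3 -m crank '[[[0,0,0,-7],[0,0,-0.0001,-14],[0,0,-0.0002,-21],[0,0,-0.0003,-28],[0,0,-0.0004,-35]]]'; python3 - <<'E'
from h import *
o=get_obs();print(o['contact_force'].round(1),o['wrist_torque'].round(2),o['q'].round(3))
p,d=get_image("side"); crop(p,328,165,40,8,"pics/s4.png")
E
```

```text
t: 4.63
tool_pos: [0.5973, -0.1431, 0.0764]
tool_rot: [1.1, 1.274, -1.106]
contact_force: [-9.8, -2.9, 8.1]
opening: 0.0425
t: 5.05
tool_pos: [0.5969, -0.1431, 0.0759]
tool_rot: [1.541, 0.951, -1.549]
contact_force: [-9.8, -2.0, 9.7]
opening: 0.0429
t: 5.47
tool_pos: [0.5966, -0.1428, 0.0755]
tool_rot: [1.941, 0.488, -1.951]
contact_force: [-11.5, -0.5, 10.3]
opening: 0.0429
[-11.5  -0.5  10.3] [-0.38  1.77  0.14] [-0.355  0.171  1.758 -0.004  1.217  0.725]
```

View pics/s4.png

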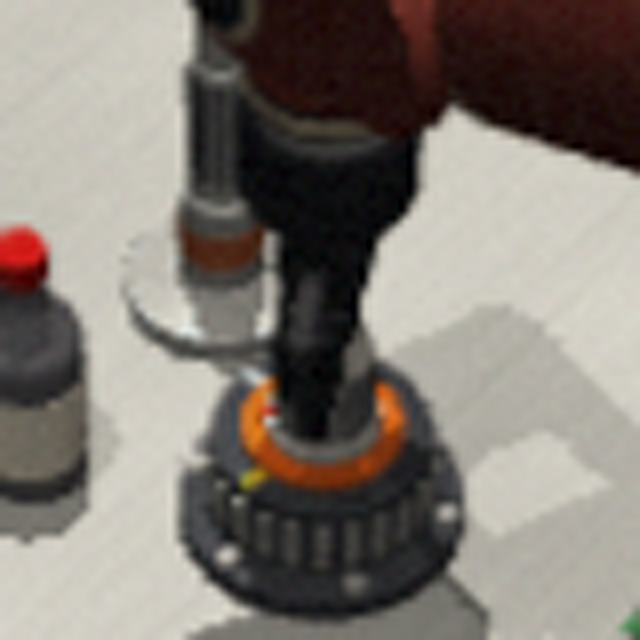

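```bash
python3 -m crank '[[[-0.001,0,0,-7],[-0.002,0,0,-14],[-0.002,0,0,-21],[-0.002,0,0,-28],[-0.002,0,0,-34]]]'; python3 -c "
from station import *;o=get_obs();print(o['wrist_torque'],o['q'][5])"; python3 -m crank '[[[0,0,0,-3],[0,0,0,-6]]]'; python3 -c "
from station import *;o=get_obs();print(o['wrist_torque'],o['q'][5])"
```

```text
t: 5.93
tool_pos: [0.5962, -0.1425, 0.0752]
tool_rot: [-2.17, 0.111, 2.171]
contact_force: [-3.5, -0.9, 5.2]
opening: 0.043
[-0.26885064  0.67992592  0.11890335] 1.3172028585753326
t: 6.1
tool_pos: [0.5962, -0.1425, 0.0752]
tool_rot: [-2.115, 0.217, 2.116]
contact_force: [-2.9, -1.0, 4.6]
opening: 0.0425
[-0.32136976  0.63330099  0.11921512] 1.4189050441818143
```

Turned 172° so far with no stop yet. I continue gently.

```bash
for i in 1; do python3 -m crank '[[[0,0,0,-2],[0,0,0,-4]]]'; python3 -c "
from station import *;o=get_obs();print(o['wrist_torque'],o['q'][5])"; python3 -m crank '[[[0,0,0,-2],[0,0,0,-4]]]'; python3 - <<'E'
from h import *
o=get_obs();print(o['wrist_torque'],o['q'][5])
p,d=get_image("side"); crop(p,328,165,40,8,"pics/s5.png")
E
done
```

```text
t: 6.27
tool_pos: [0.5962, -0.1424, 0.0752]
tool_rot: [-2.077, 0.284, 2.078]
contact_force: [-2.6, -1.0, 4.9]
opening: 0.0428
[-0.18311228  0.61112006  1.03546695] 1.4863749864519884
t: 6.43
tool_pos: [0.5967, -0.1425, 0.0752]
tool_rot: [-2.041, 0.349, 2.039]
contact_force: [-1.3, -1.3, 3.8]
opening: 0.0427
[-0.38741759 -0.13658396  1.76511821] 1.5533798298292825
```

View pics/s5.png

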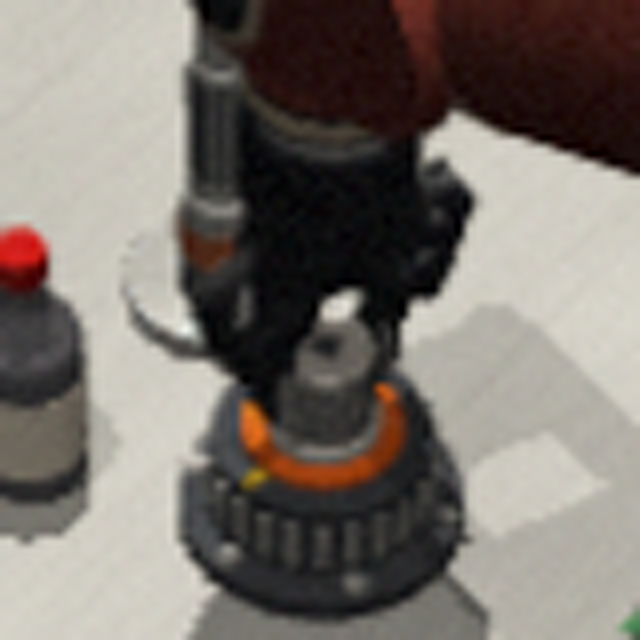

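The wrist torque jumped from 0.12 to 1.77 N m, so the cap is on the firm stop. I hold briefly, then back off in small steps to see where the torque unwinds.

```bash
P='from station import *;o=get_obs();print("TQ",o["wrist_torque"][2],o["q"][5])'
python3 -m crank '[[[0,0,0,0],[0,0,0,0],[0,0,0,0]]]'; python3 -c "$P"; python3 -m crank '[[[0,0,0,1],[0,0,0,2]]]'; python3 -c "$P"; python3 -m crank '[[[0,0,0,1],[0,0,0,2]]]'; python3 -c "$P"; python3 -m crank '[[[0,0,0,1],[0,0,0,2]]]'; python3 -c "$P"; python3 -m crank '[[[0,0,0,1],[0,0,0,2]]]'; python3 -c "$P"
```

```text
t: 6.73
tool_pos: [0.5971, -0.1426, 0.0752]
tool_rot: [-2.041, 0.35, 2.036]
contact_force: [-0.4, -3.6, 5.3]
opening: 0.0428
TQ 1.4929748212537546 1.5544446074530003
t: 6.9
tool_pos: [0.5971, -0.1426, 0.0752]
tool_rot: [-2.06, 0.317, 2.056]
contact_force: [-0.6, -2.6, 5.5]
opening: 0.043
TQ 0.6979730902550145 1.5204676393603695
t: 7.07
tool_pos: [0.5971, -0.1426, 0.0752]
tool_rot: [-2.078, 0.285, 2.074]
contact_force: [-0.1, -3.1, 5.0]
opening: 0.0427
TQ -0.0011582518129818857 1.4874613412328133
t: 7.23
tool_pos: [0.5972, -0.1426, 0.0752]
tool_rot: [-2.097, 0.251, 2.093]
contact_force: [-0.5, -2.5, 6.1]
opening: 0.043
TQ -0.11914359368664063 1.4532858050984956
t: 7.4
tool_pos: [0.5971, -0.1426, 0.0752]
tool_rot: [-2.117, 0.216, 2.112]
contact_force: [-0.8, -1.9, 6.1]
opening: 0.0429
TQ -0.1658923067211318 1.4184094008871375
```

The torque passes through zero at q6≈1.487 and free rubbing begins at q6≈1.482, so a quarter turn off is q6≈-0.089. That leaves 86° to go.

```bash
python3 -m crank '[[[0,0,0,6],[0,0,0.0001,13],[0,0,0.0002,20],[0,0,0.0003,27],[0,0,0.0004,34]]]'; python3 -m crank '[[[0,0,0,7],[0,0,0.0001,14],[0,0,0.0002,21],[0,0,0.0003,28],[0,0,0.0004,34]]]'; python3 -m crank '[[[0,0,0,6],[0,0,0.0001,11],[0,0,0.0002,15],[0,0,0.0002,18],[0,0,0.0002,18]]]'; python3 -m crank '[[[0,0,0,0],[0,0,0,0],[0,0,0,0],[0,0,0,0]]]';  python3 - <<'E'
from h import *
o=get_obs();print(o['wrist_torque'],o['q'],abs(o['dq']).max())
for n in("side","top"):
    p,d=get_image(n); crop(p,*((328,170) if n=="side" else (363,180)),40,5,f"pics/{n}6c.png")
cv2.imwrite("pics/d6.png",np.hstack([cv2.imread(f"pics/{n}6c.png") for n in("top","side")]))
E
```

```text
t: 7.82
tool_pos: [0.5972, -0.1424, 0.0756]
tool_rot: [2.007, 0.401, -2.002]
contact_force: [-0.1, -2.5, 5.0]
opening: 0.0429
t: 8.23
tool_pos: [0.5971, -0.1421, 0.076]
tool_rot: [1.626, 0.874, -1.622]
contact_force: [-0.7, -2.0, 6.2]
opening: 0.0431
t: 8.65
tool_pos: [0.5971, -0.1421, 0.0762]
tool_rot: [1.409, 1.067, -1.405]
contact_force: [-0.8, -2.4, 6.3]
opening: 0.0428
t: 8.98
tool_pos: [0.597, -0.1421, 0.0762]
tool_rot: [1.409, 1.067, -1.406]
contact_force: [-1.0, -1.7, 6.2]
opening: 0.0425
[-0.21318269  0.06664605  0.11795538] [-3.55437301e-01  1.66710410e-01  1.76105756e+00  1.49896698e-03
  1.21240688e+00 -8.23816725e-02] 0.002178991465305879
```

View pics/d6.png

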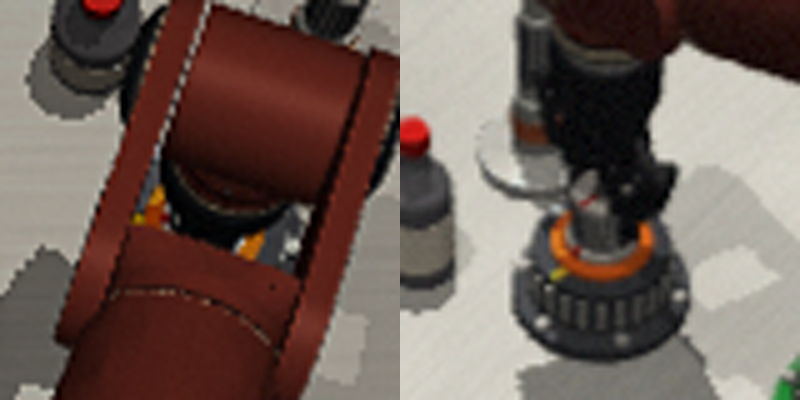

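In the side crop the red rim pointer (573,255) lines up radially with the yellow mark (558,273). I check that with numbers.

```bash
python3 - <<'E'
from h import *
p,d=get_image("side"); c=np.array([.597,-.142])
u0,v0,w,k=328,170,40,6
im=cv2.resize(p[v0-w:v0+w,u0-w:u0+w],None,fx=k,fy=k,interpolation=cv2.INTER_CUBIC);hsv=cv2.cvtColor(im,cv2.COLOR_RGB2HSV)
for col,lo,hi,z in(("red",(0,130,80),(4,255,255),.066),("yel",(22,120,80),(35,255,255),.056)):
    m=cv2.inRange(hsv,lo,hi)
    if col=="red": m|=cv2.inRange(hsv,(174,130,80),(179,255,255))
    n,_,st,ce=cv2.connectedComponentsWithStats(m)
    for i in range(1,n):
        if st[i,4]>20:
            u,v=(ce[i]+.5)/k-.5+[u0-w,v0-w]
            for zz in ((z,.109) if col=="red" else (z,)):
                P=onz("side",u,v,zz)[:2]-c; print(col,st[i,4],(u,v),zz,np.hypot(*P),np.degrees(np.arctan2(P[1],P[0])))
o=get_obs();print(o['t'],o['opening'],o['contact_force'],o['tool_pos'])
E
```

```text
red 30 (np.float64(339.75), np.float64(129.8)) 0.066 0.2482926369038686 -61.91041779387506
red 30 (np.float64(339.75), np.float64(129.8)) 0.109 0.20123280167607768 -63.707600590087274
red 1065 (np.float64(290.1925665101721), np.float64(156.09960876369325)) 0.066 0.17083000857482983 2.625273630603647
red 1065 (np.float64(290.1925665101721), np.float64(156.09960876369325)) 0.109 0.14644136383219764 15.477589411474147
red 86 (np.float64(322.8062015503876), np.float64(179.7093023255814)) 0.066 0.02397334932032752 76.75682719949592
red 86 (np.float64(322.8062015503876), np.float64(179.7093023255814)) 0.109 0.05721386724219457 109.03211689080948
yel 194 (np.float64(319.06529209621993), np.float64(184.48625429553263)) 0.056 0.04266288903207499 80.40790754924791
9.1333 0.04270244467688305 [-0.38847244 -1.82017628  6.1228151 ] [ 0.59703749 -0.14207391  0.07618445]
```

The pointer is at 77° and the yellow mark at 80° (tolerance ±15°), within measuring noise. The grip holds and the arm is at rest, so I hand in.

```bash
python3 -c "
from station import *;print(finish_job())"
```

```text
the job is handed in; nothing more can be done
None
```

I threaded the orange-seal cap on clockwise in one grip, turning the gripper about 180° until it hit the stop. I then backed it off a quarter turn and handed the job in at 9.1 s, still gripping. The hand-in gave no verdict.

- **Bottoming out:** the wrist torque rose from 0.12 to about 1.8 N m, which marks the firm stop. I held it there for about 0.3 s.
- **Backing off:** I took the stop as the wrist angle where the torque unwound. From there the cap was turned back 1.56 rad; the target is 1.571.
- **Pointer check:** in the last side image the red rim pointer stood at about 77° and the yellow mark at about 80°. This agrees with the wrist angle to within measuring noise.
- **Grip at the end:** commanded at 60 N, with the jaws at 43 mm on the 44 mm cap. The grasp point is about 1–2 mm from the seal axis found in the images, and the arm was at rest.
- **Other parts:** I kept clear of the set cap and the loose parts. I did not measure them again afterwards. The bottle and shaft looked unmoved in the last crops.

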